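Fetch the pickle weight from under the draining rack with a trigger reacher

ROBOT

A 7-joint arm with a two-finger parallel gripper is mounted at the origin on the work surface. World frame = base frame: x ahead of the robot, y to its left, z up, the work surface at z = 0. Lengths are in m, angles in rad, forces in N, time in s.
With the tool pointing down it reaches from about 0.425 to 0.875 m from the base axis. Payload 4.7 kg.
Tool frame: the origin (TCP) lies at the very end of the fingers, on their centre line; the grasp point (between the pads) lies 19 mm behind it; z points along the fingers, y is the line along which they close (so a half turn about z gives the same grasp; the last joint's range is limited). The gripper opens to 87 mm and grips with 3 to 60 N. Pads are 19 mm wide; open, the fingers measure 117 mm over their backs; the gripper's body (75 mm by 190 mm) begins 51 mm behind the grasp point.
Start: joints at [-1.292, 0.321, -0.07, 1.45, 0.023, 1.371, -0.057], TCP at [0.17, 0.627, 0.223] pointing down, gripper open.
Joint ranges: [-2.86, 2.86], [-0.3, 2.09], [-1.38, 1.24], [0.06, 2.45], [-1.56, 4.7], [0.09, 2.05], [-2.69, 2.69]. Speed limits (rad/s): [2.57, 2.57, 3.14, 3.14, 3.14, 3.14, 3.14].

INTERFACE

Orientations are given as a rotation vector (axis times angle).
In Python, from bench import ctrl, vision gives the robot as it stands.
- The arm moves only by the tool jog_arm, never from a script. Its argument "increments" is a list of rows, each an object of numbers: "tx", "ty", "tz": the shift along the tool's x, y, z in mm; "wx", "wy", "wz": the turn, a rotation vector about the tool's x, y, z in rad; "gripper": the opening, from 0 (shut) to 1 (fully open). In form: [{"tx": .., "ty": .., "tz": .., "wx": .., "wy": .., "wz": .., "gripper": ..}, ...]. A call has exactly 5 rows; each row is the pose to reach, as a shift and turn from the pose commanded when the call began, along the tool's axes at that moment; what a row does not reach only later rows make up. A row lasts 1/12 s, in which the tool goes at most 41.7 mm and 7.16 degrees, less where a joint would pass 70% of its speed; a pose out of reach is approached as far as the arm can. A call with a gripper value outside its range is refused whole. The fingers move at their own pace and stop on an object; "grip_force" is the grip in N (left out, the last holds). Time passes only in rows, so rows that repeat a pose let the fingers close, or fill a call up. It gives the time, the measured TCP pose, the force, the opening and the grip force at its end, in the units of the state.
- ctrl.get_state(): the state, without advancing time (a new reading comes with each control period).
- vision.get_image(name): name is "scene" or "side" or "wrist"; returns a dict with "color" (420x560x3 uint8, blue, green, red), "fx", "fy", "cx", "cy" (pixels), "extrinsics" (4x4, takes a point from world to camera coordinates). Camera axes: x right, y down, z forward; pixel columns grow to the right and rows downward; lengths in m; the calibration is good to about 2 mm. A picture is of the moment at which its call begins. There is no depth.
- ctrl.close_job(): hands the job in; it is judged then, once.
Trained networks look in the newest picture that a camera, given by its name, has taken for a name from the list of things; names that differ only in an ending like _2 or _b are one class to them, and where a whole thing is asked for, a point or a joint stands for the part that bears it (a point fixed in the world has none). Each returns a list of dicts, best first, with "conf" (0 to 1); they miss things now and then, are a little off and sometimes report something else, mostly with a low value. They report only what shows in the picture. A call takes as long as a camera call. They do not tell look-alikes from the thing itself.
- vision.spot_in(camera, thing): "bbox" ([left, top, right, bottom] in pixels, round what is visible of it).
The state is a dict: "time": time; "joint_positions": joint angles; "qd": joint speeds; "joint_torque": joint torques, N m; "position": TCP position; "tool_rot": TCP orientation; "ft_force": force on the tool from outside, world axes, zero at the start; "torque": the same for the moment, N m; "grip_width": opening from 0.0 (shut) to 1.0 (fully open); "grip_force": force on a finger pad.
Only numpy, scipy, OpenCV 4.12 (cv2) and the standard library are available. Lean on these libraries where they do the work, as an engineer would, in place of code of your own. Each camera call takes 0.05 s, during which the arm holds its last target. There are 200 camera calls.

TASK

The yellow glazed pickle weight has slid under the low bamboo draining rack. Take the orange reacher by its grip and trigger with the jaws still open, slide its mouth into the gap over the weight, squeeze the trigger just enough for the jaws to pinch the weight gently (the glaze chips if squeezed hard or shoved against the rack), and draw it out in the jaws until it lies a good hand's breadth (80 mm or more, measured to its centre) clear in front of the rack. Then let go so the jaws open, leaving weight and reacher standing flat on the marble and everything else untouched.

Things in the scene. Friction and masses are not known exactly. Their poses are not given: they have to be found in the camera images.
- reacher_grip (a point): Grip point of the loose reacher, 70 mm above its underside, between orange palm post (rear) and black trigger plate (front). x along the shaft to the jaws, z up. Grip from above, closing along x: 62 mm over both plates with the trigger out, 36 mm squeezed; plates 32 mm wide, top at 94 mm. The palm's outer face stays at x = -31 mm. Shaft and housing below are 26 mm tall: fingertips above 45 mm.
- reacher_mouth (a point): Point midway between the reacher's jaws, 198 mm ahead (x) of reacher_grip, 15 mm above the underside; same axes. The jaws are upright plates 56 mm long (28 mm either side of this point along x), 27 mm tall; open, the right face is at y = -30 mm, the left at +27 to +40 mm (adjustable pad); outsides at y = -39 and +58 mm. The crosspiece at their root (96 mm wide, 26 mm tall) has its face 28 mm behind this point.
- trigger (a joint): Trigger travel in m: 0 out (jaws open), 0.026 squeezed; sprung outwards, 8 N to start, 10 N at the end, plus up to 3 N of rubbing. Each jaw closes 0.6 x travel. Once they pinch, each jaw presses with about 0.83 x the squeeze beyond the spring force. At travel t the middle of the gripped width lies t/2 behind reacher_grip, so the reacher creeps forward t/2 if the hand stands still.
- jaw_left: Jaw of the reacher on its +y side, moving parallel. Its black rubber pad sits on a stiff thumb-screw, set anywhere over 13 mm beforehand and not measured, so the open gap is 57 to 70 mm and the travel at which the jaws meet the weight must be felt. Over 7 N on the weight chips its glaze; under 3 N is too slack.
- jaw_right: The other jaw, on the -y side; moves in mirror image.
- reacher: The whole loose reacher, about 300 g, standing flat on the slab on its foot and a front skid; it can be slid along. Origin on its underside straight below reacher_grip, x along the shaft towards the jaws, z up. Foot 44 mm wide, crosspiece 96 mm wide; from 44 mm behind the origin to 226 mm ahead.
- weight_mid (a point): Centre, 12 mm above the underside, of the loose yellow ceramic pickle weight: oval 46 mm (its x) by 42 mm (y), 24 mm tall, white knob 16 mm across up to 30 mm height; about 0.12 kg. It starts on the slab under the rack at any yaw, so it is 42 to 46 mm wide between the jaws and may turn there.
- weight: The same pickle weight: origin at the centre of its underside, z up.
- rack_front (a point): Middle of the rack's open front edge, at slab height. x points straight into the gap, y along the front edge, z up. The gap is 45 mm high, 264 mm wide (y = -132 to +132 mm) and 152 mm deep: the closed backboard's face is at x = 152 mm.
- rack: Low bamboo draining rack, fixed to the slab: origin at its centre at slab height, x into the gap (its front edge at x = -80 mm), 160 mm deep, 280 mm wide, 55 mm tall; the top is five slats with gaps, seen through from above. Sides and back are closed.
- cup: White cup, 68 mm across and 60 mm tall, standing on the rack; leave it alone.
- tray: Round bamboo tray, 180 mm across, on the slab; leave alone.
- board: White plastic cutting board 260 x 160 x 12 mm; leave alone.
- chopstick0: Steel chopstick 230 mm long on the board; leave alone.
- chopstick1: Steel chopstick 230 mm long on the board; leave alone.
- bowl: Blue glazed bowl, 130 mm across, 60 mm tall; leave alone.
- sauce: Amber sauce bottle, 56 mm across, 150 mm tall; leave alone.
Things that resemble listed ones, but are neither listed nor needed, are in the scene too. Leave any purple or red look-alike of the weight alone.

How it is judged:
On the way, in this order (a step that is already met when the one before it is completed fails the run):
1. the open jaws are under the rack, around the weight (mouth within 18 mm of its centre, trigger squeezed less than 10 mm) (horizontal distance between reacher_mouth and weight_mid below 0.018 m and x of weight_mid in the frame of rack_front above 0.02 m and value of joint trigger below 0.01 m), for 0.1 s.
2. both jaws pinch the weight with more than 3 N while it is under the rack (contact force between each of jaw_left, jaw_right and weight above 3 N and x of weight_mid in the frame of rack_front above 0.015 m), for 0.2 s.
3. the weight comes out of the gap still pinched by both jaws (contact force between each of jaw_left, jaw_right and weight above 1 N and x of weight_mid in the frame of rack_front below -0.04 m), for 0.1 s.
At the end, for the whole second after the job is handed in: The weight stands upright on the slab, at rest, its centre at least 75 mm out in front of the rack's front edge (and within 200 mm sideways of its middle); the reacher stands flat on the slab, at rest, its trigger fully out (under 3 mm); both are released (x of weight_mid in the frame of rack_front below -0.075 m and y of weight_mid in the frame of rack_front between -0.2 and 0.2 m and height (world z) of weight_mid below 0.018 m and angle between weight's own z axis and vertical below 0.15 rad and height (world z) of reacher below 0.006 m and angle between reacher's own z axis and vertical below 0.1 rad and value of joint trigger below 0.003 m and linear speed of each of weight, reacher below 0.02 m/s); the robot touches nothing.
It fails at once if a jaw presses the weight with more than 7 N (contact force between any of jaw_left, jaw_right and weight above 7 N).
It fails at once if the weight is shoved against the rack with more than 8 N (contact force between weight and rack above 8 N).
It fails at once if the reacher presses the rack with more than 10 N (contact force between reacher and rack above 10 N).
It fails at once if the robot itself touches the weight or leans on the rack (contact force between any of the fingers, the arm and weight above 0.5 N or contact force between any of the fingers, the arm and rack above 5 N).
It fails at once if another object is moved more than 30 mm (distance of any of cup, tray, board, chopstick0, chopstick1, bowl, sauce from where it was at the start of the episode above 0.03 m).
It also fails if it takes over 72 s, if anything falls off the work surface, if the arm or the gripper's body presses on something with over 40 N, if the wrist force passes 120 N, or if a joint passes its speed limit or range.

## Working session

There is one attempt and no reset: what is moved stays moved. The work goes in short steps, Python scripts to look and compute and a tool call to move; the robot and the scene stay as the last step left them, time stands still between calls to the robot, and variables do not carry over. Pictures are saved under pics/ and viewed, at most 14 in all, crops included, and the job is handed in when it is done.

Besides the shell and the picture viewer there is one more tool, called after "Emit:" as a command line: name --argument value ..., lists and objects as JSON in quotes. jog_arm: Moves the arm, as the interface text tells. Its arguments: {"type":"object","properties":{"increments":{"type":"array"},"grip_force":{"type":"number"}},"required":["increments"]}

```bash
mkdir -p pics; ls; cat > h.py <<'E'
import numpy as np, cv2
from bench import ctrl, vision
from scipy.spatial.transform import Rotation as R
def ray(im,u,v):
    E=np.array(im["extrinsics"]);Rm=E[:3,:3];t=E[:3,3]
    d=Rm.T@np.array([(u-im["cx"])/im["fx"],(v-im["cy"])/im["fy"],1.]);return -Rm.T@t,d
def at(im,u,v,z):
    o,d=ray(im,u,v);return o+d*(z-o[2])/d[2]
def proj(im,p):
    E=np.array(im["extrinsics"]);q=E[:3,:3]@np.array(p)+E[:3,3]
    return im["fx"]*q[0]/q[2]+im["cx"],im["fy"]*q[1]/q[2]+im["cy"]
E
python3 - <<'E'
from h import *
import pickle
ims={}
for c in ["scene","side","wrist"]:
    im=vision.get_image(c);ims[c]=im;cv2.imwrite(f"pics/{c}0.png",im["color"])
    E=np.array(im["extrinsics"]);print(c,im["fx"],"cam at",(-E[:3,:3].T@E[:3,3]).round(3),"fwd",E[2,:3].round(2))
    if c!="wrist":
      for t in ["reacher","trigger","jaw_left","jaw_right","weight","rack"]:
        print(t,[(np.round(d["bbox"]).astype(int).tolist(),round(d["conf"],2)) for d in vision.spot_in(c,t)[:4]])
pickle.dump(ims,open("ims0.pkl","wb"))
s=ctrl.get_state();print(s["time"],s["position"],s["tool_rot"],s["ft_force"],R.from_rotvec(s["tool_rot"]).as_matrix().round(3))
cv2.imwrite("pics/a.png",np.hstack([cv2.resize(ims[c]["color"],None,fx=.71,fy=.71) for c in ["side","wrist"]]))
E
```

```text
pics
scene 392.35067725489347 cam at [0.758 0.503 0.912] fwd [-0.31 -0.49 -0.81]
reacher [([182, 155, 246, 238], 0.77)]
trigger [([190, 164, 202, 182], 0.55), ([411, 326, 470, 373], 0.2)]
jaw_left [([182, 155, 245, 242], 0.59), ([236, 208, 244, 229], 0.51)]
jaw_right [([387, 296, 454, 350], 0.49)]
weight [([332, 232, 350, 248], 0.61), ([290, 283, 309, 301], 0.56), ([365, 259, 383, 277], 0.51), ([303, 214, 320, 235], 0.5)]
rack [([222, 236, 356, 349], 0.84), ([212, 224, 220, 240], 0.26)]
side 444.02036094628755 cam at [-0.034 -0.884  1.085] fwd [ 0.34  0.62 -0.71]
reacher [([296, 213, 360, 283], 0.71), ([338, 244, 355, 259], 0.53), ([157, 157, 213, 174], 0.4)]
trigger [([336, 242, 354, 259], 0.64)]
jaw_left [([300, 221, 309, 236], 0.54)]
jaw_right [([316, 215, 328, 226], 0.57)]
weight [([217, 204, 232, 219], 0.67), ([238, 218, 251, 234], 0.63), ([301, 216, 364, 284], 0.41), ([148, 148, 200, 165], 0.23)]
rack [([225, 150, 314, 211], 0.76)]
wrist 327.40919028556726 cam at [0.098 0.646 0.385] fwd [ 0.27 -0.07 -0.96]
0.75 [0.17013551 0.62738046 0.2226278 ] [4.14647002e-01 3.11406209e+00 2.22283591e-04] [-0.18322629 -0.22928794 -0.58128263] [[-0.965  0.262  0.   ]
 [ 0.262  0.965  0.   ]
 [-0.     0.    -1.   ]]
```

View pics/scene0.png

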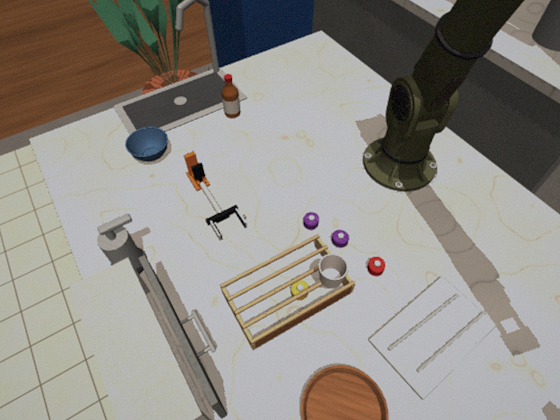

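View pics/a.png

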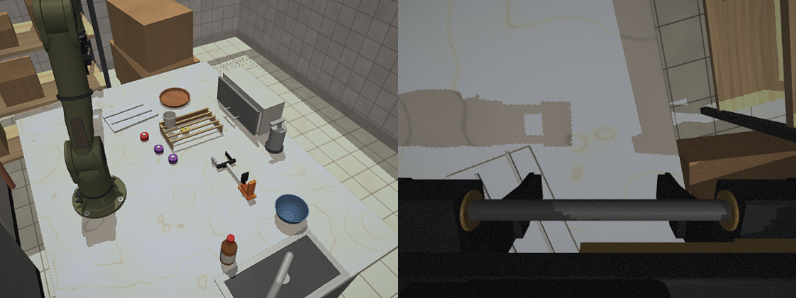

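The yellow weight is under the rack at scene (300,290). The look-alikes are purple at (311,220) and (340,238) and red at (376,266). I choose yellow. The reacher runs from its grip at (196,172) to its jaws at (226,220). I'll check this in a close crop.

```bash
python3 - <<'E'
from h import *
import pickle
ims=pickle.load(open("ims0.pkl","rb"))
a=ims["scene"]["color"][145:345,175:375];cv2.imwrite("pics/b.png",cv2.resize(a,(600,600),interpolation=cv2.INTER_CUBIC))
b=ims["side"]["color"][140:290,210:370];cv2.imwrite("pics/c.png",cv2.resize(b,(640,600),interpolation=cv2.INTER_CUBIC))
im=ims["scene"];print(at(im,299.5,292,.012),at(im,193,174,.085),at(im,226,218,.02))
E
```

```text
[0.50572108 0.19241317 0.012     ] [ 0.57744407 -0.23271972  0.085     ] [ 0.55547195 -0.09510657  0.02      ]
```

View pics/b.png

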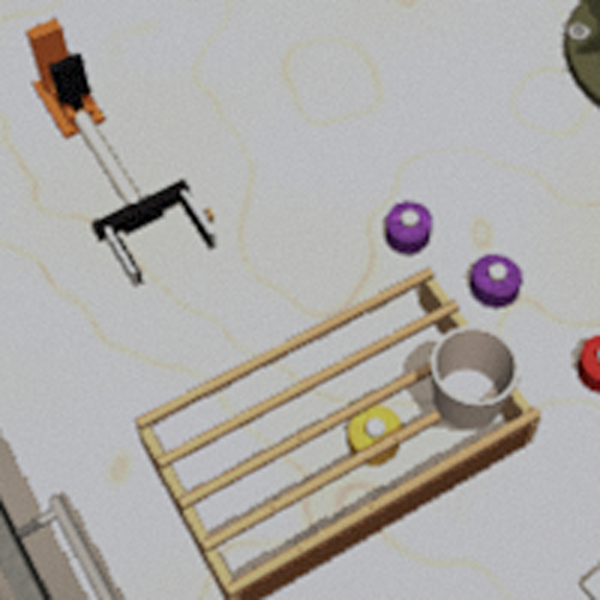

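View pics/c.png

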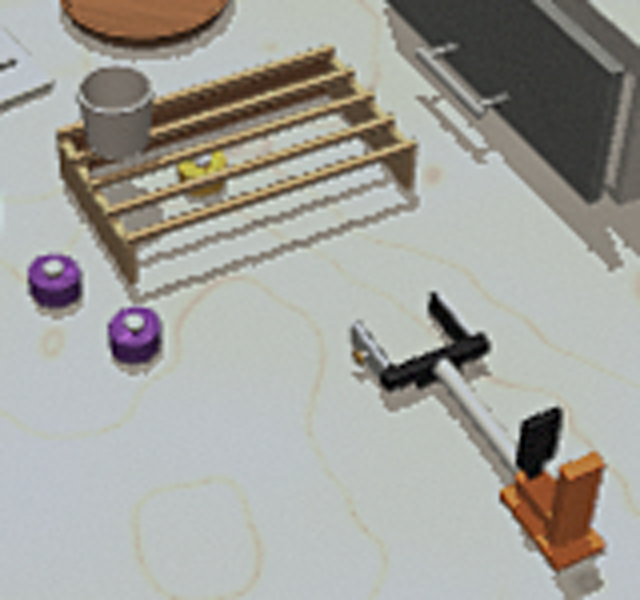

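The crop confirms a yellow oval with a white knob under the rack at about scene (300,290). The rack's open front faces the reacher, and the cup stands at the rack's right. Next I fit the rack, reacher and weight poses from both views.

```bash
cat > fit.py <<'E'
from h import *
from scipy.optimize import least_squares
def fit(obs,p0):
    def f(p,loss=None):
        c,s=np.cos(p[2]),np.sin(p[2]);r=[]
        for im,l,u,v in obs:
            q=proj(im,(p[0]+c*l[0]-s*l[1],p[1]+s*l[0]+c*l[1],l[2]));r+=[q[0]-u,q[1]-v]
        return np.array(r)
    o=least_squares(f,p0,loss="soft_l1");return o.x,f(o.x).reshape(-1,2).round(1)
E
python3 - <<'E'
from fit import *
import pickle
ims=pickle.load(open("ims0.pkl","rb"));S,D=ims["scene"],ims["side"]
b=lambda l,x,y:(S,l,175+(x+.5)/3-.5,145+(y+.5)/3-.5)
c=lambda l,x,y:(D,l,210+(x+.5)/4-.5,140+(y+.5)/4-.5)
# rack: origin front mid; left(+y)
z=.055
th0=np.arctan2(.138,-.022)
obs=[b((0,-.14,z),137,422),b((0,.14,z),432,272),b((.16,-.14,z),228,588),b((.16,.14,z),537,412),
c((0,-.14,z),413,148),c((0,.14,z),128,238),c((.16,-.14,z),333,50),c((.16,.14,z),62,133)]
rk,r=fit(obs,[.5,.1,th0]);print("rack_front",rk.round(4),np.degrees(rk[2]));print(r.tolist())
obs=[b((-.031,.016,.094),58,20),b((-.031,-.016,.094),28,29),c((-.031,.016,.094),567,467),c((-.031,-.016,.094),604,456),
b((.226,-.0345,.027),137,272),c((.226,-.0345,.027),433,295),
b((.170,-.039,.026),96,222),b((.165,.057,.026),187,183),c((.165,.057,.026),385,375),c((.165,-.039,.026),487,338)]
re,r=fit(obs,[.577,-.23,th0]);print("reacher",re.round(4),np.degrees(re[2]));print(r.tolist())
w,r=fit([b((0,0,.029),375,427),c((0,0,.029),205,163)],[.5,.19,0]);print("weight",w[:2].round(4),r.tolist())
def loc(f,p):
    d=np.array(p[:2])-f[:2];C,s_=np.cos(f[2]),np.sin(f[2]);return np.array([C*d[0]+s_*d[1],-s_*d[0]+C*d[1]])
print("weight in rack",loc(rk,w),"in reacher",loc(re,w),"reacher in rack",loc(rk,re))
E
```

```text
rack_front [0.5244 0.0913 1.5246] 87.35312906294305
[[-0.8, -2.8], [-0.4, -2.7], [-0.1, 0.6], [1.6, -0.0], [1.4, -1.6], [-0.4, 0.1], [0.2, -2.3], [-1.6, -1.8]]
reacher [ 0.5555 -0.276   1.5261] 87.43771421844187
[[-0.1, -1.3], [-0.5, -0.2], [0.5, 2.3], [0.7, 1.2], [-1.8, -0.0], [1.6, -2.2], [1.8, 2.4], [2.1, -0.1], [-1.6, -0.7], [-1.2, -1.1]]
weight [0.5027 0.1864] [[-0.3, -0.4], [-0.4, -2.0]]
weight in rack [0.09407578 0.02604864] in reacher [0.45964267 0.07335297] reacher in rack [-0.3654581  -0.04798282]
```

Emit:
jog_arm --increments '[{"tx":-36,"ty":-17,"wz":-0.05},{"tx":-72,"ty":-34,"wz":-0.1},{"tx":-108,"ty":-50,"wz":-0.15},{"tx":-144,"ty":-67,"wz":-0.2},{"tx":-180,"ty":-84,"wz":-0.22,"gripper":1}]'

```text
validation failed for argument at $.in...
```

Emit:
jog_arm --increments '[{"tx":-36,"ty":-17,"tz":0,"wx":0,"wy":0,"wz":-0.05,"gripper":1},{"tx":-72,"ty":-34,"tz":0,"wx":0,"wy":0,"wz":-0.1,"gripper":1},{"tx":-108,"ty":-50,"tz":0,"wx":0,"wy":0,"wz":-0.15,"gripper":1},{"tx":-144,"ty":-67,"tz":0,"wx":0,"wy":0,"wz":-0.2,"gripper":1},{"tx":-180,"ty":-84,"tz":0,"wx":0,"wy":0,"wz":-0.22,"gripper":1}]'

```text
time: 1.17
position: [0.3231, 0.4978, 0.2228]
tool_rot: [0.066, 3.141, 0.001]
ft_force: [0.5, 0.4, 0.1]
grip_width: 0.999
grip_force: 0.0
```

Emit:
jog_arm --increments '[{"tx":-20,"ty":-34,"tz":0,"wx":0,"wy":0,"wz":0,"gripper":1},{"tx":-40,"ty":-68,"tz":0,"wx":0,"wy":0,"wz":0,"gripper":1},{"tx":-60,"ty":-102,"tz":0,"wx":0,"wy":0,"wz":0,"gripper":1},{"tx":-80,"ty":-136,"tz":0,"wx":0,"wy":0,"wz":0,"gripper":1},{"tx":-100,"ty":-170,"tz":0,"wx":0,"wy":0,"wz":0,"gripper":1}]'

```text
time: 1.58
position: [0.4148, 0.3231, 0.2229]
tool_rot: [0.07, 3.14, 0.001]
ft_force: [0.5, -0.6, 0.6]
grip_width: 1.0
grip_force: 0.0
```

Emit:
jog_arm --increments '[{"tx":-20,"ty":-36,"tz":0,"wx":0,"wy":0,"wz":0,"gripper":1},{"tx":-40,"ty":-72,"tz":0,"wx":0,"wy":0,"wz":0,"gripper":1},{"tx":-60,"ty":-108,"tz":0,"wx":0,"wy":0,"wz":0,"gripper":1},{"tx":-80,"ty":-144,"tz":0,"wx":0,"wy":0,"wz":0,"gripper":1},{"tx":-90,"ty":-180,"tz":0,"wx":0,"wy":0,"wz":0,"gripper":1}]'

```text
time: 2.0
position: [0.4977, 0.1386, 0.223]
tool_rot: [0.072, 3.139, 0.0]
ft_force: [0.7, -0.9, 0.1]
grip_width: 1.001
grip_force: 0.0
```

```bash
python3 - <<'E'
from h import *
import pickle
im=vision.get_image("wrist");pickle.dump(im,open("w1.pkl","wb"));cv2.imwrite("pics/w1.png",cv2.resize(im["color"],(800,600),interpolation=cv2.INTER_CUBIC))
for p in [(.5027,.1864,.03),(.5244,.0913,.055)]: print(proj(im,p))
E
```

```text
(np.float64(327.82820153303584), np.float64(188.86233620779794))
(np.float64(241.1074554490772), np.float64(218.0534806794552))
```

View pics/w1.png

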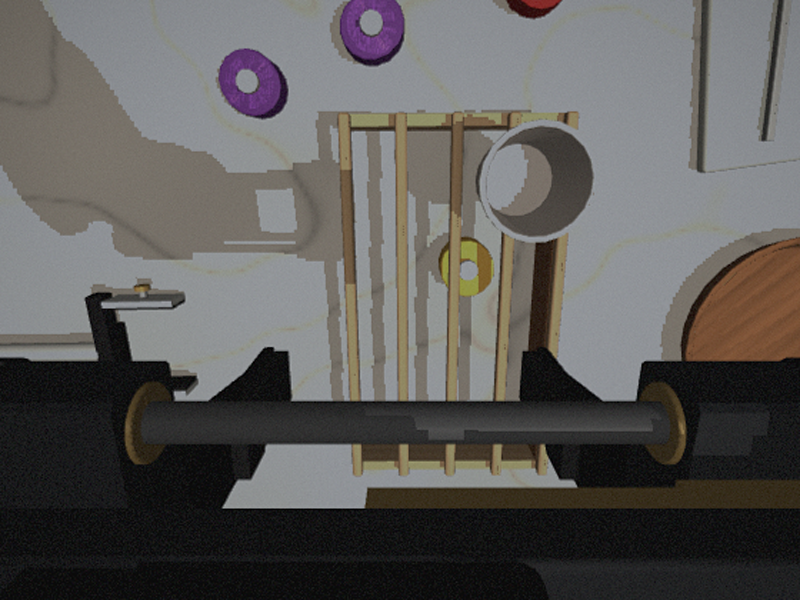

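The view shows the weight's knob at (467,270), which is (327,189) at full resolution and matches my estimate to within 1 px. The rack edges are clear and the reacher jaws are at the left (185,298)/(197,380). I'll move over the reacher.

Emit:
jog_arm --increments '[{"tx":-10,"ty":-36,"tz":0,"wx":0,"wy":0,"wz":0,"gripper":1},{"tx":-20,"ty":-72,"tz":0,"wx":0,"wy":0,"wz":0,"gripper":1},{"tx":-30,"ty":-108,"tz":0,"wx":0,"wy":0,"wz":0,"gripper":1},{"tx":-40,"ty":-144,"tz":0,"wx":0,"wy":0,"wz":0,"gripper":1},{"tx":-45,"ty":-180,"tz":0,"wx":0,"wy":0,"wz":0,"gripper":1}]'

```text
time: 2.47
position: [0.5335, -0.0423, 0.2229]
tool_rot: [0.07, 3.14, 0.0]
ft_force: [0.0, 1.1, -0.2]
grip_width: 1.003
grip_force: 0.0
```

Emit:
jog_arm --increments '[{"tx":-8,"ty":-36,"tz":0,"wx":0,"wy":0,"wz":0,"gripper":1},{"tx":-16,"ty":-72,"tz":0,"wx":0,"wy":0,"wz":0,"gripper":1},{"tx":-20,"ty":-100,"tz":0,"wx":0,"wy":0,"wz":0,"gripper":1},{"tx":-20,"ty":-125,"tz":0,"wx":0,"wy":0,"wz":0,"gripper":1},{"tx":-20,"ty":-125,"tz":0,"wx":0,"wy":0,"wz":0,"gripper":1}]'

```text
time: 2.88
position: [0.546, -0.1736, 0.2229]
tool_rot: [0.084, 3.14, -0.006]
ft_force: [-0.1, 0.5, 1.1]
grip_width: 0.999
grip_force: 0.0
```

```bash
python3 - <<'E'
from h import *
import pickle
im=vision.get_image("wrist");pickle.dump(im,open("w2.pkl","wb"));cv2.imwrite("pics/w2.png",cv2.resize(im["color"],(800,600),interpolation=cv2.INTER_CUBIC))
E
```

```text
(no output)
```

View pics/w2.png

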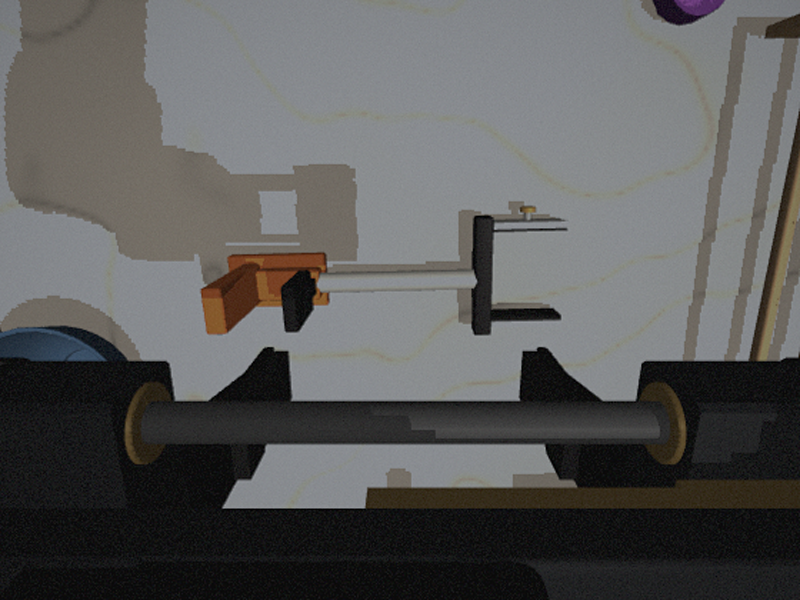

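The reacher shows clearly: post top at (202–226,290–333), trigger top front edge at about (299,289–331), crosspiece at (474–493,216–333), and jaw tips at (567,225) and (561,318).

```bash
python3 - <<'E'
from fit import *
import pickle
A,B=pickle.load(open("w1.pkl","rb")),pickle.load(open("w2.pkl","rb"))
k=1/1.42857
a=lambda l,x,y:(A,l,(x+.5)*k-.5,(y+.5)*k-.5)
b=lambda l,x,y:(B,l,(x+.5)*k-.5,(y+.5)*k-.5)
z=.055
rk,r=fit([a((0,.14,z),339,113),a((0,-.14,z),353,476),a((.16,.14,z),578,112),a((.16,-.14,z),548,474)],[.52,.09,1.52]);print("rack",rk.round(4),np.degrees(rk[2]));print(r.tolist())
re,r=fit([b((-.031,.016,.094),202,290),b((-.031,-.016,.094),205,333),b((.031,.016,.094),300,289),b((.031,-.016,.094),298,331),
 b((.170,.057,.026),493,216),b((.170,-.039,.026),491,333),b((.226,-.039,.027),561,320)],[.555,-.27,1.52]);print("reacher",re.round(4),np.degrees(re[2]));print(r.tolist())
w=at(A,(467.5)*k-.5,(270.5)*k-.5,.030);print("weight",w)
def loc(f,p):
    d=np.array(p[:2])-f[:2];C,s_=np.cos(f[2]),np.sin(f[2]);return np.array([C*d[0]+s_*d[1],-s_*d[0]+C*d[1]])
print("w in rack",loc(rk,w),"w in reacher",loc(re,w),"reacher in rack",loc(rk,re))
s=ctrl.get_state();M=R.from_rotvec(s["tool_rot"]).as_matrix();d=np.array([re[0],re[1],.051])-s["position"]
print("tool delta",(M.T@d*1000).round(1),"heading",np.degrees(np.arctan2(M[1,1],M[0,1])),M.round(3).tolist())
E
```

```text
rack [0.5271 0.0923 1.5319] 87.77345161275316
[[-1.2, -0.1], [0.3, 0.5], [1.6, -0.7], [-0.4, 1.1]]
reacher [ 0.5572 -0.2769  1.5218] 87.19471140596302
[[-1.0, -1.0], [1.2, 1.6], [-2.3, -0.6], [1.4, 2.8], [2.4, -2.3], [-0.3, -0.7], [-0.8, 8.6]]
weight [0.50263119 0.18520611 0.03      ]
w in rack [0.09192109 0.02808895] w in reacher [0.45890256 0.07710938] reacher in rack [-0.36773693 -0.04438123]
tool delta [ -16.1 -105.8  171.9] heading 87.08090787244427 [[-0.999, 0.051, 0.0], [0.051, 0.999, -0.001], [-0.0, -0.001, -1.0]]
```

```bash
python3 - <<'E'
from fit import *
import pickle
A,B=pickle.load(open("w1.pkl","rb")),pickle.load(open("w2.pkl","rb"))
k=1/1.42857
b=lambda l,x,y:(B,l,(x+.5)*k-.5,(y+.5)*k-.5)
re,r=fit([b((-.031,.016,.094),202,290),b((-.031,-.016,.094),205,333),b((.031,.016,.094),300,289),b((.031,-.016,.094),298,331),
 b((.170,.048,.026),493,216),b((.170,-.048,.026),491,333),b((.226,-.039,.027),561,320)],[.555,-.27,1.52]);print("reacher",re.round(4),np.degrees(re[2]));print(r.tolist())
w=[.5026,.1855]
def loc(f,p):
    d=np.array(p[:2])-f[:2];C,s_=np.cos(f[2]),np.sin(f[2]);return np.array([C*d[0]+s_*d[1],-s_*d[0]+C*d[1]])
print("w in reacher",loc(re,w),"bearing",np.degrees(np.arctan2(w[1]-re[1],w[0]-re[0])))
c,s=np.cos(re[2]),np.sin(re[2])
for y in (.04,.033,.027): print(y,[round((q+.5)/k) for q in proj(B,(re[0]+c*.226-s*y,re[1]+s*.226+c*y,.027))])
s=ctrl.get_state();M=R.from_rotvec(s["tool_rot"]).as_matrix();d=np.array([re[0],re[1],.051])-s["position"]
print("tool delta",(M.T@d*1000).round(1))
E
```

```text
reacher [ 0.5561 -0.2776  1.5587] 89.30708426841629
[[-2.4, -0.9], [1.0, 1.6], [-4.0, -2.9], [1.1, 0.6], [-0.1, -0.7], [0.4, 0.7], [0.4, 0.9]]
w in reacher [0.46243761 0.05910268] bearing 96.59039052819305
0.04 [567, 223]
0.033 [567, 232]
0.027 [566, 240]
tool delta [ -15.  -106.6  171.9]
```

Emit:
jog_arm --increments '[{"tx":-4,"ty":-30,"tz":0,"wx":0,"wy":0,"wz":-0.02,"gripper":1},{"tx":-8,"ty":-60,"tz":15,"wx":0,"wy":0,"wz":-0.038,"gripper":1},{"tx":-12,"ty":-90,"tz":40,"wx":0,"wy":0,"wz":-0.038,"gripper":1},{"tx":-15,"ty":-107,"tz":70,"wx":0,"wy":0,"wz":-0.038,"gripper":1},{"tx":-15,"ty":-107,"tz":90,"wx":0,"wy":0,"wz":-0.038,"gripper":1}]'

```text
time: 3.35
position: [0.5562, -0.2775, 0.1304]
tool_rot: [-0.017, -3.14, 0.003]
ft_force: [-1.0, 0.1, 0.6]
grip_width: 0.999
grip_force: 0.0
```

```bash
python3 - <<'E'
from h import *
im=vision.get_image("wrist");cv2.imwrite("pics/w3.png",cv2.resize(im["color"],(800,600),interpolation=cv2.INTER_CUBIC))
s=ctrl.get_state();print(s["time"],s["position"],s["ft_force"])
print([[round((q+.5)*1.42857) for q in proj(im,p)] for p in [(.5561-.016,-.2776-.031,.094),(.5561+.016,-.2776-.031,.094),(.5561-.016,-.2776+.031,.094)]])
E
```

```text
3.4 [ 0.55435499 -0.27370418  0.12627206] [-1.10277826  1.16626397 -2.88197471]
[[338, 306], [342, 372], [478, 304]]
```

View pics/w3.png

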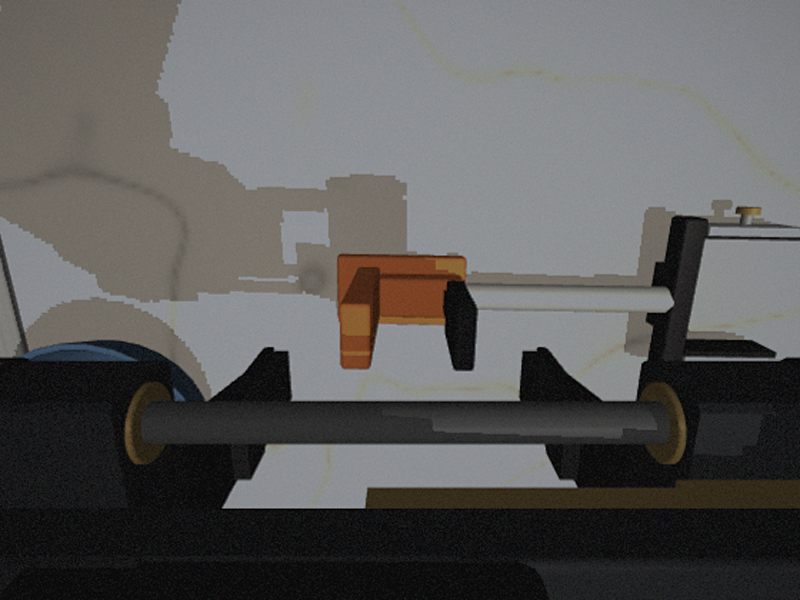

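The plates at (341–475,305–369) sit centred between the fingers, within 2 px of the prediction. I'll descend and close gently.

Emit:
jog_arm --increments '[{"tx":0,"ty":0,"tz":25,"wx":0,"wy":0,"wz":0,"gripper":1},{"tx":0,"ty":0,"tz":50,"wx":0,"wy":0,"wz":0,"gripper":1},{"tx":0,"ty":0,"tz":70,"wx":0,"wy":0,"wz":0,"gripper":1},{"tx":0,"ty":0,"tz":82,"wx":0,"wy":0,"wz":0,"gripper":1},{"tx":0,"ty":0,"tz":82,"wx":0,"wy":0,"wz":0,"gripper":1}]'

```text
time: 3.82
position: [0.5567, -0.2713, 0.0483]
tool_rot: [-0.007, -3.138, -0.004]
ft_force: [-0.4, 0.1, 0.2]
grip_width: 0.997
grip_force: 0.0
```

Emit:
jog_arm --increments '[{"tx":0,"ty":0,"tz":0,"wx":0,"wy":0,"wz":0,"gripper":0.9},{"tx":0,"ty":0,"tz":0,"wx":0,"wy":0,"wz":0,"gripper":0.8},{"tx":0,"ty":0,"tz":0,"wx":0,"wy":0,"wz":0,"gripper":0.74},{"tx":0,"ty":0,"tz":0,"wx":0,"wy":0,"wz":0,"gripper":0.7},{"tx":0,"ty":0,"tz":0,"wx":0,"wy":0,"wz":0,"gripper":0.66}]' --grip_force 5

```text
time: 4.23
position: [0.5584, -0.2752, 0.0519]
tool_rot: [0.011, 3.139, -0.003]
ft_force: [-0.0, -2.6, 1.4]
grip_width: 0.72
grip_force: 1.1
```

Emit:
jog_arm --increments '[{"tx":0,"ty":0,"tz":0,"wx":0,"wy":0,"wz":0,"gripper":0.64},{"tx":0,"ty":0,"tz":0,"wx":0,"wy":0,"wz":0,"gripper":0.62},{"tx":0,"ty":0,"tz":0,"wx":0,"wy":0,"wz":0,"gripper":0.6},{"tx":0,"ty":0,"tz":0,"wx":0,"wy":0,"wz":0,"gripper":0.6},{"tx":0,"ty":0,"tz":0,"wx":0,"wy":0,"wz":0,"gripper":0.6}]'

```text
time: 4.65
position: [0.5583, -0.2752, 0.0518]
tool_rot: [0.012, 3.139, -0.002]
ft_force: [0.4, -1.8, 5.8]
grip_width: 0.713
grip_force: 5.0
```

Emit:
jog_arm --increments '[{"tx":1,"ty":8,"tz":0,"wx":0,"wy":0,"wz":-0.03,"gripper":0.6},{"tx":2.5,"ty":20,"tz":0,"wx":0,"wy":0,"wz":-0.06,"gripper":0.6},{"tx":4.3,"ty":35,"tz":0,"wx":0,"wy":0,"wz":-0.09,"gripper":0.6},{"tx":6.2,"ty":50,"tz":0,"wx":0,"wy":0,"wz":-0.12,"gripper":0.6},{"tx":7.4,"ty":60,"tz":0,"wx":0,"wy":0,"wz":-0.12,"gripper":0.6}]' --grip_force 7

```text
time: 5.07
position: [0.5513, -0.2142, 0.0518]
tool_rot: [-0.182, 3.134, -0.003]
ft_force: [0.7, -3.9, 5.5]
grip_width: 0.71
grip_force: 7.0
```

Emit:
jog_arm --increments '[{"tx":0,"ty":10,"tz":0,"wx":0,"wy":0,"wz":0,"gripper":0.6},{"tx":0,"ty":20,"tz":0,"wx":0,"wy":0,"wz":0,"gripper":0.6},{"tx":0,"ty":30,"tz":0,"wx":0,"wy":0,"wz":0,"gripper":0.6},{"tx":0,"ty":40,"tz":0,"wx":0,"wy":0,"wz":0,"gripper":0.6},{"tx":0,"ty":40,"tz":0,"wx":0,"wy":0,"wz":0,"gripper":0.6}]'

```text
time: 5.48
position: [0.5466, -0.1728, 0.0516]
tool_rot: [-0.183, 3.135, 0.0]
ft_force: [0.4, 0.7, 8.1]
grip_width: 0.71
grip_force: 7.0
```

```bash
python3 - <<'E'
from h import *
import pickle
im=vision.get_image("wrist");pickle.dump(im,open("w4.pkl","wb"));sc=vision.get_image("scene")
a=cv2.resize(im["color"],(440,330));a2=cv2.resize(sc["color"][180:330,200:360],(352,330),interpolation=cv2.INTER_CUBIC)
cv2.imwrite("pics/w4.png",np.hstack([a,a2]));pickle.dump(sc,open("s4.pkl","wb"))
s=ctrl.get_state();M=R.from_rotvec(s["tool_rot"]).as_matrix();print(s["time"],s["position"],s["ft_force"],s["grip_width"],"heading",np.degrees(np.arctan2(M[1,1],M[0,1])))
d=np.array([.5026,.1855,s["position"][2]])-s["position"];print("weight in tool",M.T@d*1000)
E
```

```text
5.5833 [ 0.54664881 -0.17281217  0.05157655] [-0.31878575  0.54214667  8.13752605] 0.7112252330757418 heading 96.62931846995679
weight in tool [  2.3893945  361.00142941   0.41272156]
```

View pics/w4.png

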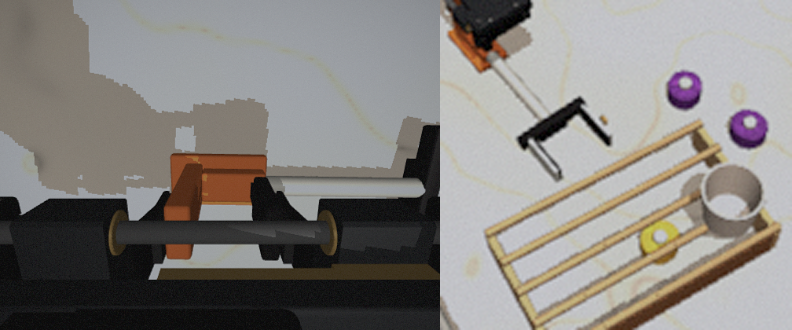

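The reacher has turned and is heading at the weight, with its jaws at the right view (559,177)/(608,142). Now forward to the edge of the gap.

Emit:
jog_arm --increments '[{"tx":0,"ty":10,"tz":-0.5,"wx":0,"wy":0,"wz":0,"gripper":0.6},{"tx":0,"ty":20,"tz":-1,"wx":0,"wy":0,"wz":0,"gripper":0.6},{"tx":0,"ty":30,"tz":-1,"wx":0,"wy":0,"wz":0,"gripper":0.6},{"tx":0,"ty":40,"tz":-1,"wx":0,"wy":0,"wz":0,"gripper":0.6},{"tx":0,"ty":50,"tz":-1,"wx":0,"wy":0,"wz":0,"gripper":0.6}]'

```text
time: 6.0
position: [0.5402, -0.1234, 0.0516]
tool_rot: [-0.179, 3.136, -0.0]
ft_force: [1.4, -2.8, 2.3]
grip_width: 0.713
grip_force: 7.0
```

Emit:
jog_arm --increments '[{"tx":0,"ty":10,"tz":0,"wx":0,"wy":0,"wz":0,"gripper":0.6},{"tx":0,"ty":20,"tz":0,"wx":0,"wy":0,"wz":0,"gripper":0.6},{"tx":0,"ty":30,"tz":0,"wx":0,"wy":0,"wz":0,"gripper":0.6},{"tx":0,"ty":40,"tz":0,"wx":0,"wy":0,"wz":0,"gripper":0.6},{"tx":0,"ty":40,"tz":0,"wx":0,"wy":0,"wz":0,"gripper":0.6}]'

```text
time: 6.42
position: [0.5355, -0.0815, 0.0515]
tool_rot: [0.182, -3.136, -0.004]
ft_force: [-0.4, 1.9, 3.9]
grip_width: 0.711
grip_force: 7.0
```

```bash
python3 - <<'E'
from h import *
import pickle
im=vision.get_image("wrist");sc=vision.get_image("scene")
a=cv2.resize(im["color"][:,280:],(280,420));a2=cv2.resize(sc["color"][200:320,230:350],(520,520),interpolation=cv2.INTER_CUBIC)
c=np.zeros((520,800,3),np.uint8);c[:420,:280]=a;c[:,280:]=a2;cv2.imwrite("pics/w5.png",c);pickle.dump((im,sc),open("s5.pkl","wb"))
s=ctrl.get_state();M=R.from_rotvec(s["tool_rot"]).as_matrix();print(s["time"],s["position"],s["ft_force"],s["grip_width"],"heading",np.degrees(np.arctan2(M[1,1],M[0,1])))
d=np.array([.5026,.1855,s["position"][2]])-s["position"];print("weight in tool",M.T@d*1000)
for n,l in dict(Rtip=(-34.5,226,27),Ltipin=(34,226,27),Rroot=(-48,170,26),Lroot=(48,170,26)).items():
  q=M@(np.array([l[0],l[1],0])/1000)+s["position"];q[2]=l[2]/1000
  u=np.array(proj(sc,q));print(n,(280+(u[0]-230+.5)*520/120).round(),((u[1]-200+.5)*520/120).round(),"wrist",np.round(proj(im,q))-[280,0])
u=proj(sc,(.5026,.1855,.03));print("w",280+(u[0]-229.5)*520/120,(u[1]-199.5)*520/120)
u=proj(im,(.5026,.1855,.03));print("w wrist",u[0]-280,u[1])
E
```

```text
6.5167 [ 0.53565693 -0.08227614  0.051519  ] [-1.03473793  2.86552609  4.13672302] 0.6955850778462159 heading 96.60526793262743
weight in tool [  2.03529967 269.80003547   0.78860566]
Rtip 482.0 360.0 wrist [356. 294.]
Ltipin 574.0 291.0 wrist [390. 190.]
Rroot 404.0 305.0 wrist [263. 312.]
Lroot 531.0 214.0 wrist [299. 166.]
w 582.1771017260395 375.0847350811448
w wrist 451.1381733514577 242.63822362080097
```

View pics/w5.png

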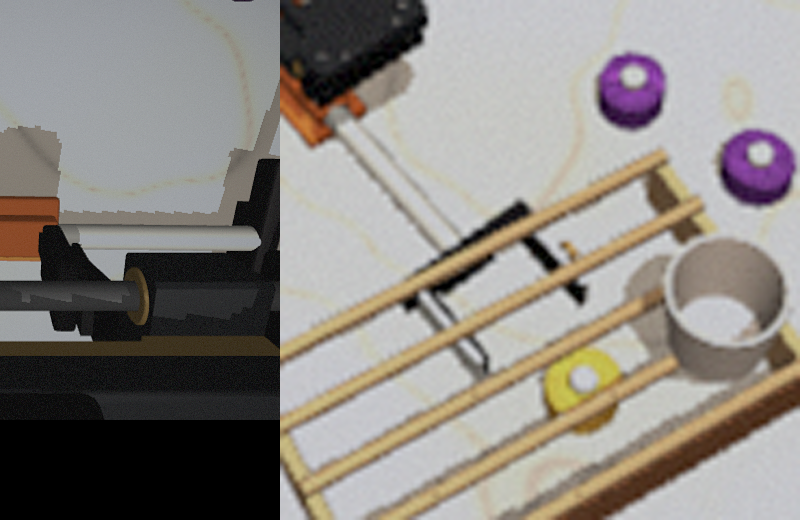

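Jaw tips at (484,358) and (580,292) and the knob at (583,377) match the prediction to within a few pixels, about 1–2 mm. The weight is centred between the jaws, so I'll slide in.

Emit:
jog_arm --increments '[{"tx":0,"ty":8,"tz":0,"wx":0,"wy":0,"wz":0,"gripper":0.6},{"tx":0,"ty":16,"tz":0,"wx":0,"wy":0,"wz":0,"gripper":0.6},{"tx":0,"ty":24,"tz":0,"wx":0,"wy":0,"wz":0,"gripper":0.6},{"tx":0,"ty":32,"tz":0,"wx":0,"wy":0,"wz":0,"gripper":0.6},{"tx":0,"ty":38,"tz":0,"wx":0,"wy":0,"wz":0,"gripper":0.6}]' --grip_force 6

```text
time: 6.93
position: [0.5313, -0.0462, 0.0514]
tool_rot: [0.178, -3.136, 0.0]
ft_force: [0.1, -2.6, 2.1]
grip_width: 0.714
grip_force: 6.0
```

Emit:
jog_arm --increments '[{"tx":0,"ty":8,"tz":0,"wx":0,"wy":0,"wz":0,"gripper":0.6},{"tx":0,"ty":16,"tz":0,"wx":0,"wy":0,"wz":0,"gripper":0.6},{"tx":0,"ty":22,"tz":0,"wx":0,"wy":0,"wz":0,"gripper":0.6},{"tx":0,"ty":28,"tz":0,"wx":0,"wy":0,"wz":0,"gripper":0.6},{"tx":0,"ty":28,"tz":0,"wx":0,"wy":0,"wz":0,"gripper":0.6}]'

```text
time: 7.35
position: [0.528, -0.0172, 0.0514]
tool_rot: [0.181, -3.136, -0.002]
ft_force: [-0.4, 1.7, 1.3]
grip_width: 0.71
grip_force: 6.0
```

```bash
cat > look.py <<'E'
from h import *
import pickle,sys
sc=vision.get_image("scene")
a2=cv2.resize(sc["color"][215:315,245:345],(600,600),interpolation=cv2.INTER_CUBIC)
cv2.imwrite(f"pics/{sys.argv[1]}.png",a2)
s=ctrl.get_state();M=R.from_rotvec(s["tool_rot"]).as_matrix();print(s["time"],s["position"],s["ft_force"],s["grip_width"],s["grip_force"],"heading",np.degrees(np.arctan2(M[1,1],M[0,1])))
d=np.array([.5026,.1855,s["position"][2]])-s["position"];print("weight in tool",M.T@d*1000)
for n,l in dict(Rtip=(-34.5,226,27),Ltipin=(34,226,27),mouth=(0,198,30)).items():
  q=M@(np.array([l[0],l[1],0])/1000)+s["position"];q[2]=l[2]/1000
  u=np.array(proj(sc,q));print(n,((u-[244.5,214.5])*6).round())
E
python3 look.py w6
```

```text
7.4 [ 0.52804903 -0.01718395  0.0514513 ] [-0.51862758  2.47971282  1.82180552] 0.710644486985873 5.998349155706819 heading 96.5837977174741
weight in tool [  2.0420236  204.2647382    0.43066335]
Rtip [294. 526.]
Ltipin [423. 425.]
mouth [314. 421.]
```

View pics/w6.png

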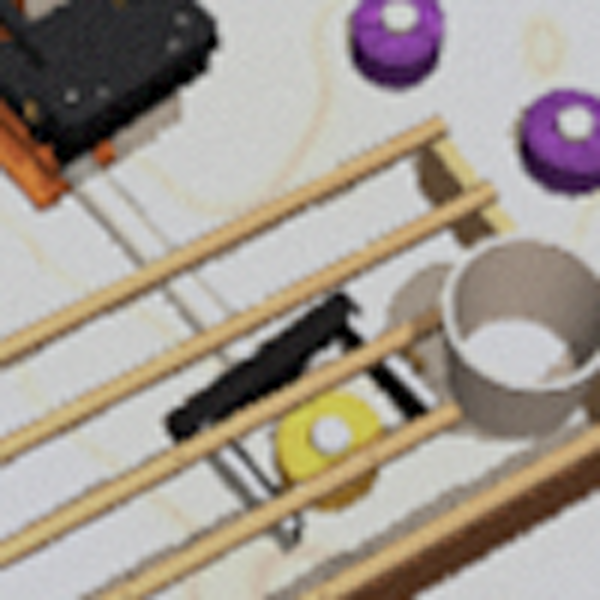

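The jaws straddle the weight, with the knob at (330,433) inside the tips at (290,535)/(420,410) and no contact. Now I squeeze slowly.

Emit:
jog_arm --increments '[{"tx":0,"ty":0,"tz":0,"wx":0,"wy":0,"wz":0,"gripper":0.7},{"tx":0,"ty":0,"tz":0,"wx":0,"wy":0,"wz":0,"gripper":0.69},{"tx":0,"ty":0,"tz":0,"wx":0,"wy":0,"wz":0,"gripper":0.68},{"tx":0,"ty":0,"tz":0,"wx":0,"wy":0,"wz":0,"gripper":0.67},{"tx":0,"ty":0,"tz":0,"wx":0,"wy":0,"wz":0,"gripper":0.66}]' --grip_force 11

```text
time: 7.82
position: [0.5283, -0.0196, 0.0514]
tool_rot: [0.177, -3.137, 0.0]
ft_force: [-0.0, -1.0, -1.0]
grip_width: 0.668
grip_force: 8.3
```

Emit:
jog_arm --increments '[{"tx":0,"ty":0,"tz":0,"wx":0,"wy":0,"wz":0,"gripper":0.655},{"tx":0,"ty":0,"tz":0,"wx":0,"wy":0,"wz":0,"gripper":0.65},{"tx":0,"ty":0,"tz":0,"wx":0,"wy":0,"wz":0,"gripper":0.645},{"tx":0,"ty":0,"tz":0,"wx":0,"wy":0,"wz":0,"gripper":0.64},{"tx":0,"ty":0,"tz":0,"wx":0,"wy":0,"wz":0,"gripper":0.635}]'

```text
time: 8.23
position: [0.5282, -0.0198, 0.0514]
tool_rot: [0.177, -3.136, 0.001]
ft_force: [-0.4, -1.0, -0.3]
grip_width: 0.645
grip_force: 9.3
```

Emit:
jog_arm --increments '[{"tx":0,"ty":0,"tz":0,"wx":0,"wy":0,"wz":0,"gripper":0.63},{"tx":0,"ty":0,"tz":0,"wx":0,"wy":0,"wz":0,"gripper":0.62},{"tx":0,"ty":0,"tz":0,"wx":0,"wy":0,"wz":0,"gripper":0.61},{"tx":0,"ty":0,"tz":0,"wx":0,"wy":0,"wz":0,"gripper":0.6},{"tx":0,"ty":0,"tz":0,"wx":0,"wy":0,"wz":0,"gripper":0.595}]'

```text
time: 8.65
position: [0.5283, -0.0193, 0.0515]
tool_rot: [0.178, -3.136, -0.0]
ft_force: [-0.8, -0.4, -1.7]
grip_width: 0.601
grip_force: 9.5
```

Emit:
jog_arm --increments '[{"tx":0,"ty":0,"tz":0,"wx":0,"wy":0,"wz":0,"gripper":0.59},{"tx":0,"ty":0,"tz":0,"wx":0,"wy":0,"wz":0,"gripper":0.582},{"tx":0,"ty":0,"tz":0,"wx":0,"wy":0,"wz":0,"gripper":0.575},{"tx":0,"ty":0,"tz":0,"wx":0,"wy":0,"wz":0,"gripper":0.568},{"tx":0,"ty":0,"tz":0,"wx":0,"wy":0,"wz":0,"gripper":0.56}]'

```text
time: 9.07
position: [0.5283, -0.0193, 0.0515]
tool_rot: [-0.178, 3.137, 0.0]
ft_force: [0.2, -1.4, -1.1]
grip_width: 0.57
grip_force: 9.7
```

Emit:
jog_arm --increments '[{"tx":0,"ty":0,"tz":0,"wx":0,"wy":0,"wz":0,"gripper":0.555},{"tx":0,"ty":0,"tz":0,"wx":0,"wy":0,"wz":0,"gripper":0.55},{"tx":0,"ty":0,"tz":0,"wx":0,"wy":0,"wz":0,"gripper":0.545},{"tx":0,"ty":0,"tz":0,"wx":0,"wy":0,"wz":0,"gripper":0.54},{"tx":0,"ty":0,"tz":0,"wx":0,"wy":0,"wz":0,"gripper":0.535}]'

```text
time: 9.48
position: [0.5284, -0.0193, 0.0516]
tool_rot: [-0.178, 3.136, 0.0]
ft_force: [1.0, -1.1, -1.9]
grip_width: 0.539
grip_force: 9.9
```

Emit:
jog_arm --increments '[{"tx":0,"ty":0,"tz":0,"wx":0,"wy":0,"wz":0,"gripper":0.53},{"tx":0,"ty":0,"tz":0,"wx":0,"wy":0,"wz":0,"gripper":0.525},{"tx":0,"ty":0,"tz":0,"wx":0,"wy":0,"wz":0,"gripper":0.52},{"tx":0,"ty":0,"tz":0,"wx":0,"wy":0,"wz":0,"gripper":0.515},{"tx":0,"ty":0,"tz":0,"wx":0,"wy":0,"wz":0,"gripper":0.515}]'

```text
time: 9.9
position: [0.5285, -0.0194, 0.0516]
tool_rot: [-0.177, 3.136, 0.0]
ft_force: [0.1, -1.5, -1.2]
grip_width: 0.522
grip_force: 10.5
```

Emit:
jog_arm --increments '[{"tx":0,"ty":0,"tz":0,"wx":0,"wy":0,"wz":0,"gripper":0.51},{"tx":0,"ty":0,"tz":0,"wx":0,"wy":0,"wz":0,"gripper":0.505},{"tx":0,"ty":0,"tz":0,"wx":0,"wy":0,"wz":0,"gripper":0.5},{"tx":0,"ty":0,"tz":0,"wx":0,"wy":0,"wz":0,"gripper":0.495},{"tx":0,"ty":0,"tz":0,"wx":0,"wy":0,"wz":0,"gripper":0.495}]'

```text
time: 10.32
position: [0.5285, -0.0194, 0.0516]
tool_rot: [-0.178, 3.136, 0.0]
ft_force: [0.4, -1.1, -2.9]
grip_width: 0.5
grip_force: 10.7
```

Emit:
jog_arm --increments '[{"tx":0,"ty":0,"tz":0,"wx":0,"wy":0,"wz":0,"gripper":0.49},{"tx":0,"ty":0,"tz":0,"wx":0,"wy":0,"wz":0,"gripper":0.485},{"tx":0,"ty":0,"tz":0,"wx":0,"wy":0,"wz":0,"gripper":0.48},{"tx":0,"ty":0,"tz":0,"wx":0,"wy":0,"wz":0,"gripper":0.475},{"tx":0,"ty":0,"tz":0,"wx":0,"wy":0,"wz":0,"gripper":0.475}]' --grip_force 12

```text
time: 10.73
position: [0.5285, -0.0194, 0.0516]
tool_rot: [-0.178, 3.136, 0.0]
ft_force: [0.3, -1.5, -1.7]
grip_width: 0.49
grip_force: 12.0
```

Emit:
jog_arm --increments '[{"tx":0,"ty":0,"tz":0,"wx":0,"wy":0,"wz":0,"gripper":0.47},{"tx":0,"ty":0,"tz":0,"wx":0,"wy":0,"wz":0,"gripper":0.465},{"tx":0,"ty":0,"tz":0,"wx":0,"wy":0,"wz":0,"gripper":0.46},{"tx":0,"ty":0,"tz":0,"wx":0,"wy":0,"wz":0,"gripper":0.455},{"tx":0,"ty":0,"tz":0,"wx":0,"wy":0,"wz":0,"gripper":0.455}]'

```text
time: 11.15
position: [0.5284, -0.0194, 0.0516]
tool_rot: [-0.178, 3.136, -0.0]
ft_force: [1.0, -0.4, -1.8]
grip_width: 0.488
grip_force: 12.0
```

Emit:
jog_arm --increments '[{"tx":0,"ty":0,"tz":0,"wx":0,"wy":0,"wz":0,"gripper":0.455},{"tx":0,"ty":0,"tz":0,"wx":0,"wy":0,"wz":0,"gripper":0.455},{"tx":0,"ty":0,"tz":0,"wx":0,"wy":0,"wz":0,"gripper":0.455},{"tx":0,"ty":0,"tz":0,"wx":0,"wy":0,"wz":0,"gripper":0.455},{"tx":0,"ty":0,"tz":0,"wx":0,"wy":0,"wz":0,"gripper":0.455}]' --grip_force 14

```text
time: 11.57
position: [0.5284, -0.0194, 0.0516]
tool_rot: [-0.178, 3.136, 0.0]
ft_force: [2.0, -1.7, -1.3]
grip_width: 0.488
grip_force: 14.0
```

Emit:
jog_arm --increments '[{"tx":0,"ty":0,"tz":0,"wx":0,"wy":0,"wz":0,"gripper":0.455},{"tx":0,"ty":0,"tz":0,"wx":0,"wy":0,"wz":0,"gripper":0.455},{"tx":0,"ty":0,"tz":0,"wx":0,"wy":0,"wz":0,"gripper":0.455},{"tx":0,"ty":0,"tz":0,"wx":0,"wy":0,"wz":0,"gripper":0.455},{"tx":0,"ty":0,"tz":0,"wx":0,"wy":0,"wz":0,"gripper":0.455}]' --grip_force 15.5

```text
time: 11.98
position: [0.5284, -0.0193, 0.0516]
tool_rot: [-0.178, 3.136, 0.0]
ft_force: [1.7, -1.0, -1.1]
grip_width: 0.483
grip_force: 15.5
```

```bash
python3 look.py w7
```

```text
12.0333 [ 0.52841358 -0.01936454  0.05159855] [ 1.09869463 -1.36613739 -0.82983808] 0.47796356137721685 15.48162422990572 heading 96.48566632026572
weight in tool [2.50797327e+00 2.06469204e+02 4.93598156e-03]
Rtip [290. 522.]
Ltipin [418. 422.]
mouth [310. 418.]
```

View pics/w7.png

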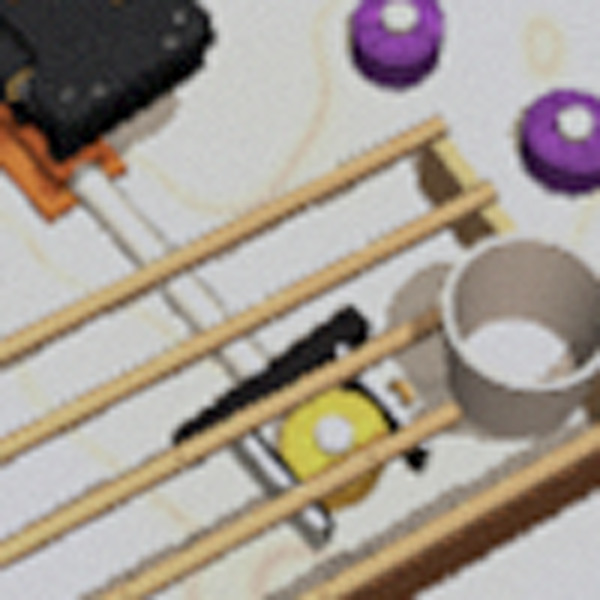

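The jaws pinch the weight on both sides, with the knob at (335,433) between the pads and well clear of the backboard. I'll add a touch more squeeze and then draw it out.

Emit:
jog_arm --increments '[{"tx":0,"ty":0,"tz":0,"wx":0,"wy":0,"wz":0,"gripper":0.455},{"tx":0,"ty":0,"tz":0,"wx":0,"wy":0,"wz":0,"gripper":0.455},{"tx":0,"ty":0,"tz":0,"wx":0,"wy":0,"wz":0,"gripper":0.455},{"tx":0,"ty":0,"tz":0,"wx":0,"wy":0,"wz":0,"gripper":0.455},{"tx":0,"ty":0,"tz":0,"wx":0,"wy":0,"wz":0,"gripper":0.455}]' --grip_force 16

```text
time: 12.45
position: [0.5284, -0.0194, 0.0516]
tool_rot: [-0.178, 3.136, 0.0]
ft_force: [0.8, -0.9, -0.7]
grip_width: 0.481
grip_force: 16.0
```

Emit:
jog_arm --increments '[{"tx":0,"ty":-1,"tz":0,"wx":0,"wy":0,"wz":0,"gripper":0.455},{"tx":0,"ty":-3,"tz":0,"wx":0,"wy":0,"wz":0,"gripper":0.455},{"tx":0,"ty":-6,"tz":0,"wx":0,"wy":0,"wz":0,"gripper":0.455},{"tx":0,"ty":-10,"tz":0,"wx":0,"wy":0,"wz":0,"gripper":0.455},{"tx":0,"ty":-14,"tz":0,"wx":0,"wy":0,"wz":0,"gripper":0.455}]'

```text
time: 12.87
position: [0.5297, -0.033, 0.0515]
tool_rot: [0.179, -3.136, -0.001]
ft_force: [-0.0, 2.2, -0.1]
grip_width: 0.472
grip_force: 16.0
```

Emit:
jog_arm --increments '[{"tx":0,"ty":-5,"tz":0,"wx":0,"wy":0,"wz":0,"gripper":0.455},{"tx":0,"ty":-10,"tz":0,"wx":0,"wy":0,"wz":0,"gripper":0.455},{"tx":0,"ty":-15,"tz":0,"wx":0,"wy":0,"wz":0,"gripper":0.455},{"tx":0,"ty":-20,"tz":0,"wx":0,"wy":0,"wz":0,"gripper":0.455},{"tx":0,"ty":-25,"tz":0,"wx":0,"wy":0,"wz":0,"gripper":0.455}]'

```text
time: 13.28
position: [0.5327, -0.0588, 0.0515]
tool_rot: [0.177, -3.136, -0.0]
ft_force: [0.4, 2.3, -0.1]
grip_width: 0.475
grip_force: 16.0
```

Emit:
jog_arm --increments '[{"tx":0,"ty":-5,"tz":0,"wx":0,"wy":0,"wz":0,"gripper":0.455},{"tx":0,"ty":-10,"tz":0,"wx":0,"wy":0,"wz":0,"gripper":0.455},{"tx":0,"ty":-15,"tz":0,"wx":0,"wy":0,"wz":0,"gripper":0.455},{"tx":0,"ty":-20,"tz":0,"wx":0,"wy":0,"wz":0,"gripper":0.455},{"tx":0,"ty":-25,"tz":0,"wx":0,"wy":0,"wz":0,"gripper":0.455}]'

```text
time: 13.7
position: [0.5355, -0.0835, 0.0515]
tool_rot: [0.178, -3.136, -0.0]
ft_force: [-1.2, 1.2, -0.9]
grip_width: 0.472
grip_force: 16.0
```

```bash
python3 - <<'E'
from h import *
sc=vision.get_image("scene");im=sc["color"];h=cv2.cvtColor(im,cv2.COLOR_BGR2HSV)
m=cv2.inRange(h,(23,130,110),(33,255,255));n,l,st,c=cv2.connectedComponentsWithStats(m)
for i in range(1,n):
  if st[i,4]>15: print(c[i].round(1),st[i,4],at(sc,c[i][0],c[i][1],.02).round(4))
print([(np.round(d["bbox"]).tolist(),round(d["conf"],2)) for d in vision.spot_in("scene","weight")[:5]])
s=ctrl.get_state();print(s["time"],s["position"],s["grip_width"])
cv2.imwrite("pics/w8.png",cv2.resize(im[180:330,190:340],(600,600),interpolation=cv2.INTER_CUBIC))
E
```

```text
[281.5 265.1] 59 [0.5051 0.1099 0.02  ]
[285.8 273.1] 79 [0.5082 0.1347 0.02  ]
[([330.0, 232.0, 348.0, 248.0], 0.81), ([366.0, 258.0, 385.0, 274.0], 0.73), ([271.0, 264.0, 298.0, 283.0], 0.72), ([299.0, 212.0, 318.0, 233.0], 0.53), ([386.0, 300.0, 459.0, 353.0], 0.26)]
13.8 [ 0.53567017 -0.08473691  0.05164775] 0.484247053095646
```

The weight follows: it has moved about 64 mm with the hand. I'll continue.

Emit:
jog_arm --increments '[{"tx":0,"ty":-4,"tz":0,"wx":0,"wy":0,"wz":0,"gripper":0.455},{"tx":0,"ty":-9,"tz":0,"wx":0,"wy":0,"wz":0,"gripper":0.455},{"tx":0,"ty":-14,"tz":0,"wx":0,"wy":0,"wz":0,"gripper":0.455},{"tx":0,"ty":-19,"tz":0,"wx":0,"wy":0,"wz":0,"gripper":0.455},{"tx":0,"ty":-25,"tz":0,"wx":0,"wy":0,"wz":0,"gripper":0.455}]'

```text
time: 14.22
position: [0.5384, -0.108, 0.0515]
tool_rot: [0.178, -3.136, -0.001]
ft_force: [-0.3, 1.5, -1.4]
grip_width: 0.478
grip_force: 16.0
```

Emit:
jog_arm --increments '[{"tx":0,"ty":-5,"tz":0,"wx":0,"wy":0,"wz":0,"gripper":0.455},{"tx":0,"ty":-10,"tz":0,"wx":0,"wy":0,"wz":0,"gripper":0.455},{"tx":0,"ty":-15,"tz":0,"wx":0,"wy":0,"wz":0,"gripper":0.455},{"tx":0,"ty":-20,"tz":0,"wx":0,"wy":0,"wz":0,"gripper":0.455},{"tx":0,"ty":-25,"tz":0,"wx":0,"wy":0,"wz":0,"gripper":0.455}]'

```text
time: 14.63
position: [0.5413, -0.1331, 0.0515]
tool_rot: [0.178, -3.137, -0.0]
ft_force: [-0.6, 1.5, -1.0]
grip_width: 0.474
grip_force: 16.0
```

Emit:
jog_arm --increments '[{"tx":0,"ty":-5,"tz":0,"wx":0,"wy":0,"wz":0,"gripper":0.455},{"tx":0,"ty":-10,"tz":0,"wx":0,"wy":0,"wz":0,"gripper":0.455},{"tx":0,"ty":-15,"tz":0,"wx":0,"wy":0,"wz":0,"gripper":0.455},{"tx":0,"ty":-20,"tz":0,"wx":0,"wy":0,"wz":0,"gripper":0.455},{"tx":0,"ty":-25,"tz":0,"wx":0,"wy":0,"wz":0,"gripper":0.455}]'

```text
time: 15.05
position: [0.5441, -0.158, 0.0515]
tool_rot: [0.178, -3.137, -0.0]
ft_force: [0.8, 2.0, -1.0]
grip_width: 0.48
grip_force: 16.0
```

Emit:
jog_arm --increments '[{"tx":0,"ty":-5,"tz":0,"wx":0,"wy":0,"wz":0,"gripper":0.455},{"tx":0,"ty":-10,"tz":0,"wx":0,"wy":0,"wz":0,"gripper":0.455},{"tx":0,"ty":-15,"tz":0,"wx":0,"wy":0,"wz":0,"gripper":0.455},{"tx":0,"ty":-20,"tz":0,"wx":0,"wy":0,"wz":0,"gripper":0.455},{"tx":0,"ty":-25,"tz":0,"wx":0,"wy":0,"wz":0,"gripper":0.455}]'

```text
time: 15.47
position: [0.5469, -0.1827, 0.0515]
tool_rot: [0.178, -3.137, -0.0]
ft_force: [0.0, 1.8, -1.5]
grip_width: 0.485
grip_force: 16.0
```

Emit:
jog_arm --increments '[{"tx":0,"ty":-5,"tz":0,"wx":0,"wy":0,"wz":0,"gripper":0.455},{"tx":0,"ty":-10,"tz":0,"wx":0,"wy":0,"wz":0,"gripper":0.455},{"tx":0,"ty":-15,"tz":0,"wx":0,"wy":0,"wz":0,"gripper":0.455},{"tx":0,"ty":-20,"tz":0,"wx":0,"wy":0,"wz":0,"gripper":0.455},{"tx":0,"ty":-25,"tz":0,"wx":0,"wy":0,"wz":0,"gripper":0.455}]'

```text
time: 15.88
position: [0.5497, -0.2076, 0.0515]
tool_rot: [0.178, -3.137, -0.0]
ft_force: [-0.5, 0.7, -0.5]
grip_width: 0.478
grip_force: 16.0
```

```bash
cat > yel.py <<'E'
from h import *
for c in ["scene","side"]:
  sc=vision.get_image(c);im=sc["color"];h=cv2.cvtColor(im,cv2.COLOR_BGR2HSV)
  m=cv2.inRange(h,(23,130,110),(33,255,255));n,l,st,ct=cv2.connectedComponentsWithStats(m)
  for i in range(1,n):
    if st[i,4]>15:
      w=at(sc,ct[i][0],ct[i][1],.018);C,s_=np.cos(1.5319),np.sin(1.5319);d=w[:2]-[.5271,.0923]
      print(c,ct[i].round(1),st[i,4],w.round(4),"in rack",(C*d[0]+s_*d[1]).round(4),(-s_*d[0]+C*d[1]).round(4))
  if c=="scene": S=cv2.resize(im[150:300,170:320],(400,400),interpolation=cv2.INTER_CUBIC)
  else: D=cv2.resize(im[150:300,200:350],(400,400),interpolation=cv2.INTER_CUBIC)
import sys
cv2.imwrite(f"pics/{sys.argv[1]}.png",np.hstack([S,D]))
s=ctrl.get_state();print(s["time"],s["position"],s["grip_width"])
E
python3 yel.py w9
```

```text
scene [254.1 236.9] 147 [ 0.5207 -0.0016  0.018 ] in rack -0.094 0.0027
side [291.5 211.7] 69 [ 0.5217 -0.0017  0.018 ] in rack -0.0941 0.0017
15.9833 [ 0.5497208  -0.20888294  0.05172079] 0.48238280799559197
```

Emit:
jog_arm --increments '[{"tx":0,"ty":0,"tz":0,"wx":0,"wy":0,"wz":0,"gripper":0.49},{"tx":0,"ty":0,"tz":0,"wx":0,"wy":0,"wz":0,"gripper":0.51},{"tx":0,"ty":0,"tz":0,"wx":0,"wy":0,"wz":0,"gripper":0.54},{"tx":0,"ty":0,"tz":0,"wx":0,"wy":0,"wz":0,"gripper":0.57},{"tx":0,"ty":0,"tz":0,"wx":0,"wy":0,"wz":0,"gripper":0.6}]'

```text
time: 16.4
position: [0.5498, -0.2064, 0.0515]
tool_rot: [-0.179, 3.136, 0.001]
ft_force: [-0.8, 0.9, -1.4]
grip_width: 0.572
grip_force: 8.6
```

Emit:
jog_arm --increments '[{"tx":0,"ty":0,"tz":0,"wx":0,"wy":0,"wz":0,"gripper":0.63},{"tx":0,"ty":0,"tz":0,"wx":0,"wy":0,"wz":0,"gripper":0.66},{"tx":0,"ty":0,"tz":0,"wx":0,"wy":0,"wz":0,"gripper":0.69},{"tx":0,"ty":0,"tz":0,"wx":0,"wy":0,"wz":0,"gripper":0.71},{"tx":0,"ty":0,"tz":0,"wx":0,"wy":0,"wz":0,"gripper":0.72}]'

```text
time: 16.82
position: [0.5496, -0.2071, 0.0514]
tool_rot: [0.178, -3.136, -0.0]
ft_force: [-0.4, 0.1, -2.3]
grip_width: 0.711
grip_force: 7.6
```

Emit:
jog_arm --increments '[{"tx":0,"ty":0,"tz":0,"wx":0,"wy":0,"wz":0,"gripper":0.76},{"tx":0,"ty":0,"tz":0,"wx":0,"wy":0,"wz":0,"gripper":0.82},{"tx":0,"ty":0,"tz":0,"wx":0,"wy":0,"wz":0,"gripper":0.9},{"tx":0,"ty":0,"tz":0,"wx":0,"wy":0,"wz":0,"gripper":1},{"tx":0,"ty":0,"tz":0,"wx":0,"wy":0,"wz":0,"gripper":1}]'

```text
time: 17.23
position: [0.5499, -0.2073, 0.0518]
tool_rot: [-0.178, 3.136, -0.0]
ft_force: [-0.1, -0.2, -0.2]
grip_width: 0.949
grip_force: 0.0
```

Emit:
jog_arm --increments '[{"tx":0,"ty":0,"tz":-10,"wx":0,"wy":0,"wz":0,"gripper":1},{"tx":0,"ty":0,"tz":-30,"wx":0,"wy":0,"wz":0,"gripper":1},{"tx":0,"ty":0,"tz":-60,"wx":0,"wy":0,"wz":0,"gripper":1},{"tx":0,"ty":0,"tz":-95,"wx":0,"wy":0,"wz":0,"gripper":1},{"tx":0,"ty":0,"tz":-130,"wx":0,"wy":0,"wz":0,"gripper":1}]'

```text
time: 17.65
position: [0.5492, -0.2073, 0.1834]
tool_rot: [0.177, -3.136, 0.0]
ft_force: [0.7, 0.2, 0.6]
grip_width: 0.997
grip_force: 0.0
```

```bash
python3 yel.py w10
```

```text
scene [253.6 237. ] 134 [ 0.522 -0.002  0.018] in rack -0.0944 0.0014
side [291.2 211.8] 71 [ 0.5208 -0.0018  0.018 ] in rack -0.0942 0.0027
17.75 [ 0.55335821 -0.20908291  0.18893203] 0.9986165261986095
```

View pics/w10.png

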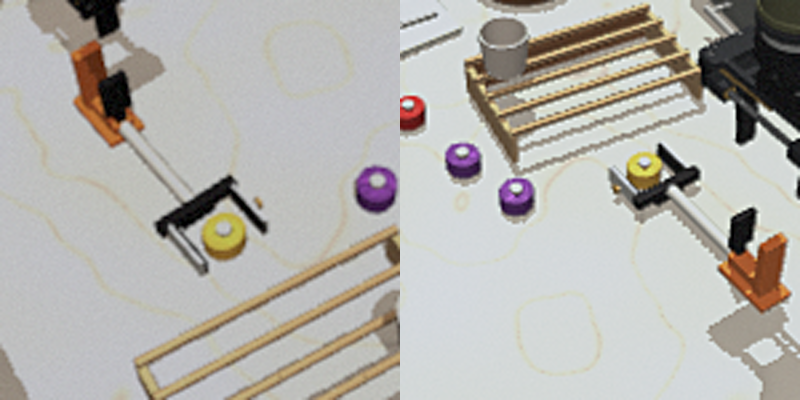

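The weight stands upright 94 mm clear of the rack. The jaws are open, the reacher is flat, and the hand is clear of everything. I'm handing it in.

```bash
python3 -c "
from bench import ctrl
print(ctrl.close_job())"
```

```text
the job is handed in; nothing more can be done
None
```

The yellow weight was drawn out by the reacher, released standing about 94 mm clear in front of the rack with the reacher flat and its jaws open, and the job was handed in at about 18 s; the hand-in gave no verdict, and the pinch force (about 5 N) was inferred from grip force, not measured.

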